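# Fit the spindle collar and bring the green-lidded jar to the front

### The job

Slide the brass retaining collar over the steel spindle of the parts carousel, all the way down onto its shoulder, and let go of it. Then take the upright boxwood peg between the fingers and turn the carousel gently, without spinning it, until the green-lidded jar stands at the brass pointer on the base, and finish still gripping the peg so that the turntable is held still there. Leave the other things on the table where they lie.

Things in the scene. Friction and masses are not known exactly. Their poses are not given: they have to be found in the camera images.
- carousel: parts carousel, fixed to the table: a round dark wooden base 250 mm across, 18 mm tall; origin on the turning axis, at table height. Its brass pointer (with a red stripe) sticks out along its own -x, which is its front. The red-striped pointer is on the robot's side but may be turned up to 0.5 rad either way
- pointer (a point): outer end of the brass pointer on the base, 165 mm from the turning axis, 14 mm above the table
- turntable: wooden disc, 240 mm across, 12 mm thick; origin on the turning axis at its underside, 20 mm above the table, z up. Turns endlessly either way about the vertical, freely. Carries five fixed jars (45 mm across, lid tops 72 mm above the table, 85 mm from the axis, 60 deg apart; lids green, 2 white, 2 black), the peg in the sixth place, and a central hub 28 mm across, its shoulder 85 mm above the table
- spindle_tip (a point): top of the upright steel spindle on the turning axis, 140 mm above the table; the spindle is 12 mm in diameter, tapering to 5 mm over its top 9 mm, and stands 55 mm above the shoulder
- green_jar (a point): centre of the top of the verdigris-green lid of the marked jar, 85 mm from the turning axis, 72 mm above the table
- peg: upright round boxwood peg, on the turntable exactly opposite the green-lidded jar, 95 mm from the axis, 16 mm in diameter, 118 mm long; origin at its foot, 32 mm above the table, so that its top is 150 mm above the table. It revolves freely on its own axis, like a crank handle
- collar_mid (a point): centre (half-way up) of the loose brass retaining collar, a plain ring 38 mm across, 28 mm tall, 17 mm bore, about 0.2 kg; z along its bore. Starts flat on the table beside the carousel, in one of four places shared with the escape wheel, hand collet and loupe, at least 80 mm apart. Seated, its centre is 99 mm above the table
- collar: the same collar; origin at the centre of its underside
- escape_wheel: brass escape wheel lying flat, 62 mm across its teeth, 6 mm thick with a thin steel pivot to 16 mm; origin at the centre of its underside. Leave alone
- collet: small verdigris-green brass hand collet, 26 mm across, 16 mm tall; origin at the centre of its underside. Leave alone
- loupe: black eye loupe standing on its narrow end, 38 mm across, 38 mm tall; origin at the centre of its underside. Leave alone
- pallet_arbor: steel pallet arbor lying along its x axis, 75 mm long, 34 mm wide, 16 mm tall; origin under its middle. Leave alone
- screwdriver: screwdriver lying along its x axis, about 150 mm long, dark wooden handle to its -x; origin underneath. Leave alone
Not all that is in view belongs to the job. Leave any blue or pink look-alike of the collar alone.

How it is judged:
On the way, in this order (a step that is already met when the one before it is completed fails the run):
1. the collar is down on the shoulder of the spindle and let go, the green-lidded jar not yet at the pointer (z of collar_mid in the frame of turntable between 0.075 and 0.0825 m and horizontal distance between collar_mid and turntable below 0.005 m and angle between collar_mid's own z axis and vertical below 0.12 rad and contact force between the fingers and collar below 0.2 N and not (x of green_jar in the frame of carousel below -0.07 m and y of green_jar in the frame of carousel between -0.01 and 0.01 m)), for 0.2 s.
2. the green-lidded jar is at the pointer and the turntable is held still by the peg (x of green_jar in the frame of carousel below -0.07 m and y of green_jar in the frame of carousel between -0.01 and 0.01 m and contact force between the fingers and peg above 2 N and angular speed of turntable below 0.08 rad/s), for 0.2 s.
At the end, for the whole second after the job is handed in: Collar on the shoulder (3.5 mm, on the axis, level), not touched by the fingers; green jar within 10 mm sideways of the pointer's line; fingers gripping the peg with over 2 N and the turntable still (under 0.08 rad/s) through the last second (all of step 2 and z of collar_mid in the frame of turntable between 0.075 and 0.0825 m and horizontal distance between collar_mid and turntable below 0.005 m and angle between collar_mid's own z axis and vertical below 0.12 rad and contact force between the fingers and collar below 0.2 N); the arm keeps its last pose, push and grip.
It fails at once if another thing on the table is moved by more than 25 mm (distance of any of escape_wheel, collet, loupe, pallet_arbor, screwdriver from where it was at the start of the episode above 0.025 m).
It fails at once if the turntable is spun faster than 4 rad/s (angular speed of turntable above 4 rad/s).
It also fails if it takes over 58 s, if anything falls off the work surface, if the arm or the gripper's body presses on something with over 40 N, if the wrist force passes 120 N, or if a joint passes its speed limit or range.

### The arm

A 6-joint arm with a two-finger parallel gripper is mounted at the origin on the work surface. World frame = base frame: x ahead of the robot, y to its left, z up, the work surface at z = 0. Lengths are in m, angles in rad, forces in N, time in s.
With the tool pointing down it reaches from about 0.225 to 0.875 m from the base axis. Payload 3.4 kg.
Tool frame: the origin (TCP) lies between the finger pads; the fingertips stand 8 mm ahead of it and the grasp point (between the pads) lies 11 mm behind it; z points along the fingers, y is the line along which they close (so a half turn about z gives the same grasp; the last joint's range is limited). The gripper opens to 85 mm and grips with 20 to 120 N. Pads are 22 mm wide; open, the fingers measure 114 mm over their backs; the gripper's body (76 mm by 85 mm) begins 54 mm behind the grasp point. The pads swing forward as they close: fully open they stand 13 mm farther back than shut.
Start: joints at [-1.329, 0.276, 1.505, -0, 1.361, -0.121], TCP at [0.204, -0.538, 0.204] pointing down, gripper open.
Joint ranges: [-2.89, 2.89], [-0.75, 2.08], [0.22, 2.7], [-1.18, 4.32], [0.11, 2.71], [-2.7, 2.7]. Speed limits (rad/s): [2.57, 2.57, 3.14, 3.14, 3.14, 3.14].

### API

Orientations are given as a unit quaternion [w, x, y, z].
In Python, from rig import manip, optics, finder gives the robot as it stands.
- The arm moves only by the tool servo_tool, never from a script. Its argument "increments" is a list of rows, each a list of 7 numbers: the shift along the tool's x, y, z in cm, then the turn, a rotation vector about the tool's x, y, z in degrees, then the closure, from -1 (fully open) to 1 (shut). In form: [[x, y, z, rx, ry, rz, gripper], ...]. A call has exactly 5 rows; each row shifts and turns the commanded pose from where the row before left it, along the tool's axes as they then stand; what a row does not reach is not made up. A row lasts 1/10 s, in which the tool goes at most 50 mm and 8.59 degrees, less where a joint would pass 70% of its speed; a pose out of reach is approached as far as the arm can. A call is refused whole if a number of a shift passes 5 or a number of a turn 8.59, either way. A call with a gripper value outside its range is refused whole. The fingers move at their own pace and stop on an object; "squeeze" is the grip in N (left out, the last holds). Time passes only in rows, so rows that do not move let the fingers close, or fill a call up. It gives the time, the measured TCP pose, the force, the opening and the grip force at its end, in the units of the state.
- manip.get_state(): the state, without advancing time (a new reading comes with each control period).
- optics.get_image(name): name is "scene" or "top"; returns the picture (480x640x3 uint8, red, green, blue); there is no depth.
- optics.get_calibration(name): a dict with "fov_y" (degrees; the focal length in pixels is half the picture's height over the tangent of half this angle, whatever the lens; pixels are square), "cx", "cy" (the principal point, pixels), "world_to_cam" (4x4, takes a point from world to camera coordinates). Camera axes: x right, y down, z forward; pixel columns grow to the right and rows downward; lengths in m; the calibration is good to about 2 mm. A picture is of the moment at which its call begins. get_calibration takes no time and is no camera call.
- manip.sign_off(): hands the job in; it is judged then, once.
Trained networks look in the newest picture that a camera, given by its name, has taken for a name from the list of things; names that differ only in an ending like _2 or _b are one class to them, and where a whole thing is asked for, a point or a joint stands for the part that bears it (a point fixed in the world has none). Each returns a list of dicts, best first, with "p" (0 to 1); they miss things now and then, are a little off and sometimes report something else, mostly with a low value. They report only what shows in the picture. A call takes as long as a camera call. They do not tell look-alikes from the thing itself.
- finder.silhouettes(label, camera): "region" (480x640 bool, what is visible of it) and "box" ([centre column, centre row, width, height] in pixels, round what is visible of it).
- finder.tip_of(label, camera): "at" ([column, row] in pixels: a listed point, or the origin of a listed thing).
The state is a dict: "clock": time; "qpos": joint angles; "qd": joint speeds; "effort": joint torques, N m; "position": TCP position; "ee_rot": TCP orientation; "contact_force": force on the tool from outside, world axes, zero at the start; "moment": the same for the moment, N m; "width": finger opening in m; "gripper_force": force on a finger pad.
Only numpy, scipy, OpenCV 4.12 (cv2) and the standard library are available. Lean on these libraries where they do the work, as an engineer would, in place of code of your own. Each camera call takes 0.05 s, during which the arm holds its last target. There are 200 camera calls.

## Working session

There is one attempt and no reset: what is moved stays moved. The work goes in short steps, Python scripts to look and compute and a tool call to move; the robot and the scene stay as the last step left them, time stands still between calls to the robot, and variables do not carry over. Pictures are saved under pics/ and viewed, at most 10 in all, crops included, and the job is handed in when it is done.

Besides the shell and the picture viewer there is one more tool, called after "Call:" in YAML: its name, and indented under it one key for each argument. servo_tool: Moves the arm, as the interface text tells. Its arguments: {"type":"object","properties":{"increments":{"type":"array","items":{"type":"array","items":{"type":"number"}}},"squeeze":{"type":"number"}},"required":["increments"]}

```bash
ls; mkdir -p pics
cat > h.py <<'E'
import numpy as np, cv2
from rig import manip, optics, finder
def ray(cam,px):
    c=optics.get_calibration(cam); f=240/np.tan(np.radians(c["fov_y"])/2)
    M=np.array(c["world_to_cam"]); R=M[:3,:3]; o=-R.T@M[:3,3]
    d=R.T@np.array([(px[0]-c["cx"])/f,(px[1]-c["cy"])/f,1]); return o,d
def at_z(cam,px,z):
    o,d=ray(cam,px); return o+d*(z-o[2])/d[2]
def tri(p1,p2,c1="scene",c2="top"):
    o1,d1=ray(c1,p1);o2,d2=ray(c2,p2)
    A=np.stack([d1,-d2],1); s=np.linalg.lstsq(A,o2-o1,rcond=None)[0]
    a,b=o1+d1*s[0],o2+d2*s[1]; return (a+b)/2,np.linalg.norm(a-b)
def proj(cam,p):
    c=optics.get_calibration(cam); f=240/np.tan(np.radians(c["fov_y"])/2)
    q=np.array(c["world_to_cam"])@np.r_[p,1]; return np.array([c["cx"]+f*q[0]/q[2],c["cy"]+f*q[1]/q[2]])
E
python3 - <<'E'
from h import *
np.set_printoptions(precision=4,suppress=True)
Z=dict(pointer=.014,spindle_tip=.14,green_jar=.072,collar_mid=.014,peg=.032)
ims={}
for c in("scene","top"):
    im=optics.get_image(c);cv2.imwrite(f"pics/{c}0.png",im[...,::-1])
    k=optics.get_calibration(c);print(c,k["fov_y"],k["cx"],k["cy"],ray(c,(320,240)))
    for n in Z:
        for r in finder.tip_of(n,c)[:3]: print(c,n,round(r["p"],2),np.array(r["at"]),at_z(c,r["at"],Z[n]))
s=manip.get_state();print(s)
E
```

```text
pics
scene 53.16738279027352 317.14357684216657 244.90290794584305 (array([ 1.0154, -0.3134,  1.0959]), array([-0.4419,  0.305 , -0.8437]))
scene pointer 0.6 [288.5 241.2] [0.4039 0.0065 0.014 ]
scene spindle_tip 0.88 [325.9 267.1] [0.5826 0.0017 0.14  ]
scene green_jar 0.79 [351.9 258.8] [0.5691 0.0904 0.072 ]
scene collar_mid 0.67 [367.  167.3] [0.3182 0.3366 0.014 ]
scene collar_mid 0.62 [410.9 180.7] [0.4309 0.4099 0.014 ]
scene collar_mid 0.62 [389.7 163.7] [0.3455 0.4004 0.014 ]
scene peg 0.64 [300.8 315.1] [ 0.6073 -0.0877  0.032 ]
top 53.41865352222107 324.47371712374814 241.1785461965369 (array([0.4559, 0.0132, 1.0448]), array([ 0.0801,  0.0426, -0.9959]))
top pointer 0.75 [344.5 298.9] [0.412  0.0045 0.014 ]
top spindle_tip 0.82 [342.5 213.7] [0.579  0.0091 0.14  ]
top green_jar 0.7 [298.3 224.1] [0.567  0.0996 0.072 ]
top green_jar 0.52 [386.3 213.8] [ 0.5878 -0.0809  0.072 ]
top green_jar 0.28 [342.3 222.8] [0.5695 0.0092 0.072 ]
top collar_mid 0.84 [229.1 330. ] [0.3448 0.2527 0.014 ]
top collar_mid 0.75 [181.6 348.5] [0.3049 0.355  0.014 ]
top collar_mid 0.58 [153.8 336.4] [0.3303 0.4164 0.014 ]
top peg 0.48 [387.4 213.7] [ 0.5934 -0.0871  0.032 ]
{'clock': 0.6, 'qpos': array([-1.329 ,  0.2759,  1.5049, -0.    ,  1.3607, -0.121 ]), 'qd': array([ 0.0008, -0.0012,  0.0001,  0.0003, -0.0005,  0.0007]), 'effort': array([ -0.0012, -41.639 , -24.599 ,  -0.0006,   0.0004,  -0.    ]), 'position': array([ 0.2041, -0.5376,  0.2043]), 'ee_rot': array([ 0.    ,  0.9836,  0.1804, -0.    ]), 'contact_force': array([-0.8433,  0.5226,  0.2239]), 'moment': array([ 0.0212,  0.0092, -0.0201]), 'gripper_force': 0.0, 'width': 0.0853196543943748}
```

View pics/top0.png

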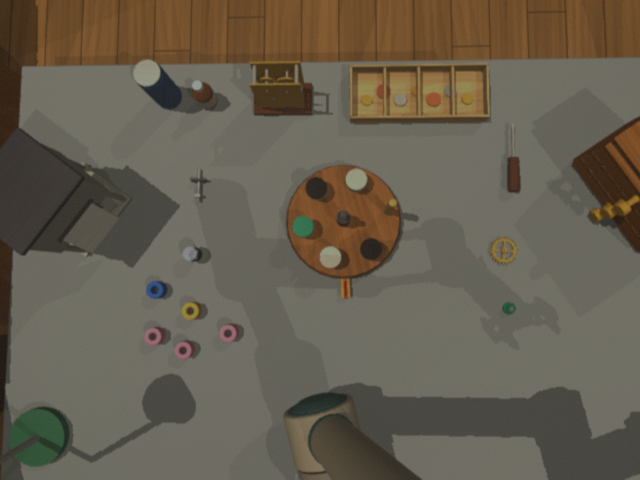

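View pics/scene0.png

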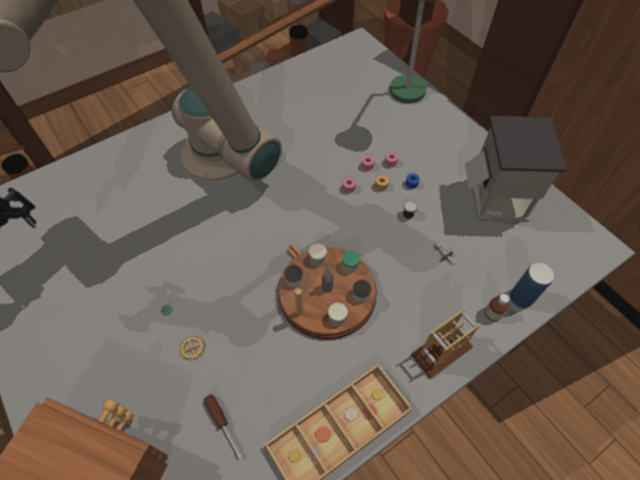

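The top view shows the brass collar at (191,311), among three pink rings and one blue look-alike. The axis is near (343,215), the green jar at (303,227), the peg top at about (392,203) and the pointer tip at (346,298). The scene view agrees, with the collar at (382,183). I'll refine these by colour next.

Run:
```python
from h import *
np.set_printoptions(precision=4,suppress=True)
def blob(im,seed,lo,hi,r=14):
    hsv=cv2.cvtColor(im,cv2.COLOR_BGR2HSV); m=cv2.inRange(hsv,lo,hi)
    k=np.zeros_like(m); cv2.circle(k,seed,r,255,-1); m&=k
    p=cv2.findNonZero(m)
    if p is None: return None
    c,_,=cv2.minEnclosingCircle(p); x,y,w,h=cv2.boundingRect(p); return np.array(c),len(p),(x,y,w,h)
T=cv2.imread("pics/top0.png");S=cv2.imread("pics/scene0.png")
for n,c,im,s,lo,hi,z in [("collar","top",T,(191,311),(15,90,60),(32,255,255),.014),("collar","scene",S,(382,183),(12,90,60),(32,255,255),.014),
 ("green","top",T,(303,227),(60,80,30),(90,255,255),.072),("green","scene",S,(351,259),(60,80,30),(90,255,255),.072),
 ("pegtop","top",T,(392,203),(17,110,130),(30,255,255),.15)]:
    b=blob(im,s,lo,hi); print(n,c,b, at_z(c,b[0],z) if b else "")
a=cv2.resize(T[150:310,270:420],None,fx=2.6,fy=2.6,interpolation=cv2.INTER_CUBIC)
b=cv2.resize(S[235:345,265:390],None,fx=3.1,fy=3.1,interpolation=cv2.INTER_CUBIC)
h=max(a.shape[0],b.shape[0]); pad=lambda q:cv2.copyMakeBorder(q,0,h-q.shape[0],0,0,0)
o=np.hstack([pad(a),pad(b)]);print(o.shape,a.shape);cv2.imwrite("pics/crop1.png",o)
```

```text
collar top (array([191.3412, 310.5176]), 273, (182, 302, 20, 18)) [0.3861 0.3357 0.014 ]
collar scene (array([381. , 182.5]), 160, (375, 175, 13, 16)) [0.3869 0.3346 0.014 ]
green top (array([302.7308, 226.1923]), 333, (293, 216, 21, 21)) [0.5627 0.0905 0.072 ]
green scene (array([350.5, 258.5]), 206, (343, 251, 16, 16)) [0.5664 0.088  0.072 ]
pegtop top (array([392.1667, 202.1667]), 38, (389, 199, 7, 7)) [ 0.5993 -0.0845  0.15  ]
(416, 778, 3) (416, 390, 3)
```

View pics/crop1.png

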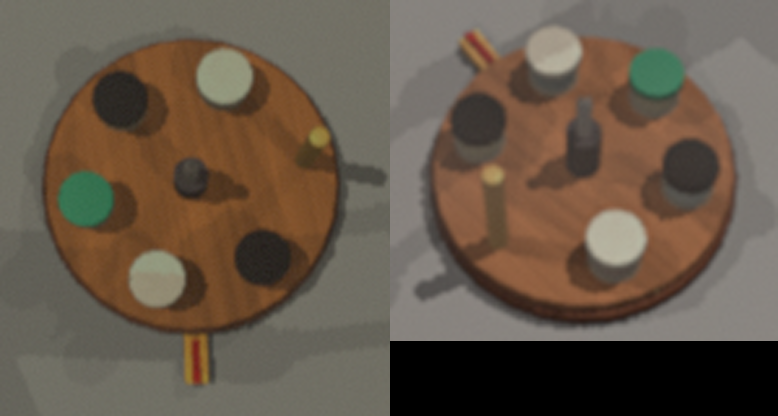

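The crop shows all five lids, the peg top at (319,136) in the left half, the spindle and the pointer tip at (197,384). I'll fit the carousel model to these.

Run:
```python
from h import *
from scipy.optimize import least_squares
np.set_printoptions(precision=4,suppress=True)
top=np.array([(86,199),(120,99),(225,76),(319,136),(262,257),(157,279)])/2.6+(270,150)
sc=np.array([(266,73),(300,166),(225,237),(103,175),(88,119),(163,50)])/3.1+(265,235)
# order from green; sense found by fit
def model(p,s):
    return [np.r_[p[0]+r*np.cos(p[2]+s*i*np.pi/3),p[1]+r*np.sin(p[2]+s*i*np.pi/3),z] for i,(r,z) in enumerate([(.085,.072)]*3+[(.095,.15)]+[(.085,.072)]*2)]
for s in(1,-1):
  for use in("top","scene","both"):
    def f(p):
        m=model(p,s);o=[]
        if use!="scene":o+=[proj("top",q)-t for q,t in zip(m,top)]
        if use!="top":o+=[proj("scene",q)-t for q,t in zip(m,sc)]
        return np.ravel(o)
    r=least_squares(f,[.575,.006,1.7]);print(s,use,r.x,np.sqrt(np.mean(r.fun**2)))
print(at_z("top",np.array((197,384))/2.6+(270,150),.014),at_z("scene",np.array((78,40))/3.1+(265,235),.014),at_z("top",np.array((197,340))/2.6+(270,150),.014))
```

```text
1 top [0.5802 0.0073 1.8065] 41.03009585366169
1 scene [0.5811 0.0075 0.4899] 32.22618362046045Traceback (most recent call last):
  File "<stdin>", line 16, in <module>
    return func(*args, **kwargs)
    vector_fun = VectorFunction(
        fun_wrapped,
    ...<6 lines>...
        workers=workers
    )
    self.J, dct = approx_derivative(
                  ~~~~~~~~~~~~~~~~~^
        self.fun_wrapped, self.x, f0=self.f, **finite_diff_options
        ^^^^^^^^^^^^^^^^^^^^^^^^^^^^^^^^^^^^^^^^^^^^^^^^^^^^^^^^^^
    )
    ^
    J, _nfev = _dense_difference(fun_wrapped, x0, f0, h,
               ~~~~~~~~~~~~~~~~~^^^^^^^^^^^^^^^^^^^^^^^^
                             use_one_sided, method,
                             ^^^^^^^^^^^^^^^^^^^^^^
                             mf)
                             ^^^
    df = [f_eval - f0 for f_eval in f_evals]
                                    ^^^^^^^
    f = np.atleast_1d(self.fun(x, *self.args, **self.kwargs))
                      ~~~~~~~~^^^^^^^^^^^^^^^^^^^^^^^^^^^^^^
    return np.atleast_1d(self.fun(x))
                         ~~~~~~~~^^^
    return self.f(x, *self.args, **self.kwargs)
           ~~~~~~^^^^^^^^^^^^^^^^^^^^^^^^^^^^^^
  File "<stdin>", line 14, in f
  File "h.py", line 14, in proj
    c=optics.get_calibration(cam); f=240/np.tan(np.radians(c["fov_y"])/2)
ValueError: time passes only in moves, steps and waits
```

```bash
sed -i 's/^from rig.*/&\nimport functools\ncal=functools.lru_cache(None)(lambda n: optics.get_calibration(n))/; s/c=optics.get_calibration(cam)/c=cal(cam)/' h.py
python3 - <<'E'
from h import *
from scipy.optimize import least_squares
np.set_printoptions(precision=4,suppress=True)
top=np.array([(86,199),(120,99),(225,76),(319,136),(262,257),(157,279)])/2.6+(270,150)
sc=np.array([(266,73),(300,166),(225,237),(103,175),(88,119),(163,50)])/3.1+(265,235)
def model(p):
    return [np.r_[p[0]+r*np.cos(p[2]-i*np.pi/3),p[1]+r*np.sin(p[2]-i*np.pi/3),z] for i,(r,z) in enumerate([(.085,.072)]*3+[(.095,.15)]+[(.085,.072)]*2)]
for use in("top","scene","both"):
    def f(p):
        m=model(p);o=[]
        if use!="scene":o+=[proj("top",q)-t for q,t in zip(m,top)]
        if use!="top":o+=[proj("scene",q)-t for q,t in zip(m,sc)]
        return np.ravel(o)
    r=least_squares(f,[.575,.006,1.7]);print(use,r.x,np.sqrt(np.mean(r.fun**2)))
    q=r.x[2]+np.pi;print("peg",r.x[:2]+.095*np.array([np.cos(q),np.sin(q)]))
print(at_z("top",np.array((197,384))/2.6+(270,150),.014),at_z("scene",np.array((78,40))/3.1+(265,235),.014),at_z("top",np.array((197,340))/2.6+(270,150),.014))
print(manip.get_state()["clock"])
E
```

```text
top [0.5792 0.007  1.7752] 0.24691508863534362
peg [ 0.5985 -0.0861]
scene [0.5838 0.0057 1.7702] 0.26753066532714
peg [ 0.6027 -0.0874]
both [0.581  0.0066 1.7732] 0.7626873561169714
peg [ 0.6001 -0.0865]
[0.4146 0.0017 0.014 ] [ 0.4241 -0.0013  0.014 ] [0.4508 0.0017 0.014 ]
0.6
```

Call:
servo_tool:
  increments:
    - [2.4,-3.76,0,0,0,0,-0.4]
    - [2.4,-3.76,0,0,0,0,-0.4]
    - [2.4,-3.76,0,0,0,0,-0.4]
    - [2.4,-3.76,0,0,0,0,-0.4]
    - [2.4,-3.76,0,0,0,0,-0.4]

```text
clock: 1.1
position: [0.2496, -0.3176, 0.2044]
ee_rot: [0.0, 0.984, 0.18, 0.0]
contact_force: [0.8, -0.2, 0.5]
width: 0.0598
gripper_force: 0.0
```

Call:
servo_tool:
  increments:
    - [2.4,-3.76,0,0,0,0,-0.4]
    - [2.4,-3.76,0,0,0,0,-0.4]
    - [2.4,-3.76,0,0,0,0,-0.4]
    - [2.4,-3.76,0,0,0,0,-0.4]
    - [2.4,-3.76,0,0,0,0,-0.4]

```text
clock: 1.6
position: [0.295, -0.0993, 0.2046]
ee_rot: [0.0, 0.984, 0.18, 0.001]
contact_force: [1.6, 0.0, 0.8]
width: 0.0596
gripper_force: 0.0
```

Call:
servo_tool:
  increments:
    - [2.4,-3.76,0,0,0,0,-0.4]
    - [2.4,-3.76,0,0,0,0,-0.4]
    - [2.4,-3.76,0,0,0,0,-0.4]
    - [2.4,-3.76,0,0,0,0,-0.4]
    - [2.4,-3.76,0,0,0,0,-0.4]

```text
clock: 2.1
position: [0.3405, 0.1194, 0.2047]
ee_rot: [0.0, 0.984, 0.181, 0.001]
contact_force: [1.1, -1.1, 0.5]
width: 0.0595
gripper_force: 0.0
```

Call:
servo_tool:
  increments:
    - [2.4,-3.74,2.0,0,0,0,-0.4]
    - [2.4,-3.74,2.0,0,0,0,-0.4]
    - [2.4,-3.74,2.0,0,0,0,-0.4]
    - [2.4,-3.74,1.5,0,0,0,-0.4]
    - [2.4,-3.74,0.5,0,0,0,-0.4]

```text
clock: 2.6
position: [0.3853, 0.3362, 0.1225]
ee_rot: [0.001, 0.984, 0.181, -0.001]
contact_force: [0.3, -0.5, 1.4]
width: 0.0594
gripper_force: 0.0
```

Run:
```python
from h import *
im=optics.get_image("top")[...,::-1];S=optics.get_image("scene")[...,::-1]
a=cv2.resize(im[270:370,130:250],None,fx=3.3,fy=3.3,interpolation=cv2.INTER_CUBIC)
b=cv2.resize(S[110:230,320:440],None,fx=3.2,fy=3.2,interpolation=cv2.INTER_CUBIC)
h=max(a.shape[0],b.shape[0]); pad=lambda q:cv2.copyMakeBorder(q,0,h-q.shape[0],0,0,0,0)
cv2.imwrite("pics/g1.png",np.hstack([pad(a),pad(b)]))
s=manip.get_state();print(s["position"],s["qpos"],s["contact_force"])
print(proj("scene",s["position"]),proj("scene",[.3865,.3352,.028]))
```

```text
[0.38762787 0.33985607 0.12318494] [0.58350654 0.24676529 1.76046396 0.00185379 1.13226506 1.78686569] [-0.1451432  -0.28168821  0.36186482]
[387.05056585 155.96734212] [381.59611579 179.20803328]
```

View pics/g1.png

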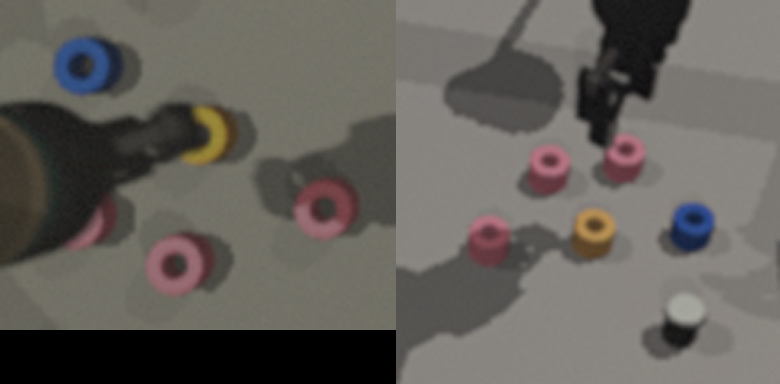

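The crop shows the open fingers above the brass collar, which has not moved (top pixel about (192,311)). Nothing blocks the fingers on either side.

Call:
servo_tool:
  increments:
    - [-0.27,0.4,2.5,0,0,0,-0.4]
    - [0,0,2.5,0,0,0,-0.4]
    - [0,0,2.5,0,0,0,-0.4]
    - [0,0,1.7,0,0,0,-0.4]
    - [0,0,0,0,0,0,-0.4]

```text
clock: 3.2
position: [0.3833, 0.3283, 0.0305]
ee_rot: [0.001, 0.984, 0.18, -0.002]
contact_force: [-0.0, -0.1, 0.5]
width: 0.0602
gripper_force: 0.0
```

Call:
servo_tool:
  increments:
    - [0.5,-0.5,0,0,0,0,-0.4]
    - [0,0,0,0,0,0,-0.4]
    - [0,0,0,0,0,0,-0.4]
    - [0,0,0,0,0,0,-0.4]
    - [0,0,0,0,0,0,-0.4]

```text
clock: 3.7
position: [0.3883, 0.3367, 0.0328]
ee_rot: [-0.0, 0.984, 0.18, 0.0]
contact_force: [-0.8, 0.1, 0.1]
width: 0.0598
gripper_force: 0.0
```

Call:
servo_tool:
  increments:
    - [-0.2,0,1.0,0,0,0,-0.4]
    - [0,0,1.0,0,0,0,-0.4]
    - [0,0,0,0,0,0,-0.4]
    - [0,0,0,0,0,0,1]
    - [0,0,0,0,0,0,1]
  squeeze: 40

```text
clock: 4.2
position: [0.3864, 0.3359, 0.0122]
ee_rot: [0.0, 0.984, 0.18, -0.0]
contact_force: [-0.4, -0.2, -0.2]
width: 0.0317
gripper_force: 0.0
```

Call:
servo_tool:
  increments:
    - [0,0,0,0,0,0,1]
    - [0,0,0,0,0,0,1]
    - [0,0,0,0,0,0,1]
    - [0,0,0,0,0,0,1]
    - [0,0,0,0,0,0,1]

```text
clock: 4.7
position: [0.3863, 0.3359, 0.0123]
ee_rot: [0.0, 0.984, 0.18, 0.0]
contact_force: [0.1, -0.7, -0.3]
width: 0.0002
gripper_force: 0.0
```

Run:
```python
from h import *
im=optics.get_image("top")[...,::-1];S=optics.get_image("scene")[...,::-1]
a=cv2.resize(im[270:370,130:250],None,fx=3.3,fy=3.3,interpolation=cv2.INTER_CUBIC)
b=cv2.resize(S[110:230,320:440],None,fx=3.2,fy=3.2,interpolation=cv2.INTER_CUBIC)
h=max(a.shape[0],b.shape[0]); pad=lambda q:cv2.copyMakeBorder(q,0,h-q.shape[0],0,0,0,0)
cv2.imwrite("pics/g2.png",np.hstack([pad(a),pad(b)]))
s=manip.get_state();print(s["position"],s["qpos"],s["contact_force"],s["width"])
print(proj("scene",s["position"]),proj("top",s["position"]))
```

```text
[0.38624938 0.3358915  0.01230916] [ 5.79831825e-01  3.69034787e-01  1.91177806e+00 -9.40614375e-05
  8.60689140e-01  1.78792408e+00] [ 0.26582045 -0.28632394 -0.58019205] -0.00023123885868975695
[381.13951366 182.54339277] [191.51848395 310.38109877]
```

View pics/g2.png

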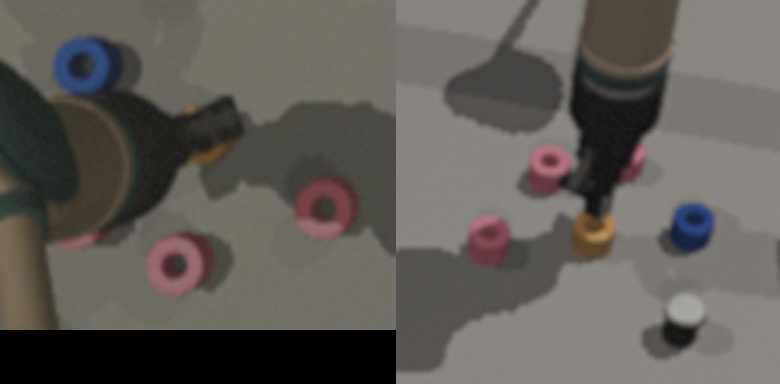

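Run:
```python
from h import *
np.set_printoptions(precision=4,suppress=True)
for t in [(195,306),(197,305),(199,306)]:
  for s in [(382.5,176),(383,172)]:
    print(t,s,*tri(s,t))
print(at_z("scene",(382.5,176.5),.004),at_z("scene",(382.5,176.5),.03),at_z("top",(195,306),.03))
for n in("collar","collar_mid"):
  for c in("scene","top"): print(n,c,[(round(r["p"],2),np.array(r["at"])) for r in finder.tip_of(n,c)[:5]])
S0=cv2.imread("pics/scene0.png"); S=optics.get_image("scene")[...,::-1]
g=cv2.cvtColor(np.ascontiguousarray(S),cv2.COLOR_BGR2GRAY); print(g[164:192,370:394])
```

```text
(195, 306) (382.5, 176) [0.4011 0.3155 0.0683] 0.009000967737536376
(195, 306) (383, 172) [0.4032 0.3104 0.09  ] 0.012361654471107729
(197, 305) (382.5, 176) [0.4041 0.3108 0.074 ] 0.011443455280077126
(197, 305) (383, 172) [0.4061 0.3057 0.0956] 0.014731843018103253
(199, 306) (382.5, 176) [0.4032 0.3086 0.0741] 0.015940697484383634
(199, 306) (383, 172) [0.4053 0.3036 0.0957] 0.019129846304132083
[0.3658 0.3584 0.004 ] [0.3813 0.3424 0.03  ] [0.3967 0.3231 0.03  ]
collar scene [(0.76, array([410.5, 182.4])), (0.73, array([366.4, 165.9])), (0.63, array([378.8, 188.5])), (0.55, array([351.1, 183.9])), (0.48, array([389.4, 164.5]))]
collar top [(0.76, array([228.5, 334.1])), (0.63, array([156.6, 336. ])), (0.57, array([158.7, 288.3])), (0.56, array([185.7, 349.7])), (0.47, array([193.5, 309.4]))]
collar_mid scene [(0.74, array([349.6, 186.6])), (0.73, array([368.5, 167.6])), (0.63, array([393.2, 159.2])), (0.58, array([379.6, 183.7])), (0.47, array([412.5, 181.9]))]
collar_mid top [(0.67, array([184.6, 348.9])), (0.58, array([230.7, 330.7])), (0.57, array([152.1, 335.1])), (0.55, arra
[... 2178 characters left out ...]
83  83  83  79  74  71  76  76  85 100 108 112 108 105  94  83  93
  110 119 119 119 120 121]
 [ 84  84  84  82  81  75  74  73  74  76  77  77  78  78  77  74  76  95
  115 121 119 122 120 120]
 [ 84  83  83  83  81  78  74  74  75  74  74  74  72  71  70  70  80  99
  119 121 120 120 120 119]
 [ 84  83  83  84  81  80  76  75  75  74  73  73  73  72  72  74  88 109
  118 121 120 119 120 119]
 [ 83  83  84  83  85  83  80  79  76  74  72  71  71  72  74  85 100 115
  120 120 120 119 119 119]
 [ 83  83  82  82  82  82  82  80  80  77  73  76  81  83  92 104 112 119
  120 119 120 120 121 121]
 [ 83  83  86  90  91  88  87  86  88  88  89  98 111 113 114 119 120 120
  121 122 124 128 130 127]]
```

Both crops suggest the fingers closed above or beside the collar, although the reported pose is centred on it. I'll overlay the reported finger box on both views to check the pose.

```bash
cat >> h.py <<'E'
def overlay(out,hw=.0145,regs=dict(top=(165,275,75,75),scene=(345,125,75,75)),F=5):
    s=manip.get_state();p=s["position"];w,x,y,z=s["ee_rot"]
    from scipy.spatial.transform import Rotation as Ro
    R=Ro.from_quat([x,y,z,w]).as_matrix(); outp=[]
    for c,(u,v,W,H) in regs.items():
        im=np.ascontiguousarray(optics.get_image(c)[...,::-1]);cv2.imwrite(out.replace(".png","_"+c+"_raw.png"),im)
        im=cv2.resize(im[v:v+H,u:u+W],None,fx=F,fy=F,interpolation=cv2.INTER_CUBIC)
        pt=lambda q:tuple(int(round(k)) for k in (proj(c,p+R@np.array(q))-(u,v)+.5)*F)
        for zz in(.008,-.05):
            q=[pt((a*.011,b*hw,zz)) for a,b in((1,1),(1,-1),(-1,-1),(-1,1))]
            cv2.polylines(im,[np.array(q)],True,(0,255,0) if zz>0 else (255,255,0),1)
        cv2.line(im,pt((0,0,.008)),pt((0,0,-.05)),(0,0,255),1); outp.append(im)
    cv2.imwrite(out,np.hstack(outp)); print(s["clock"],p,s["width"])
E
python3 -c "
from h import *
overlay('pics/o1.png')"
```

```text
5.05 [0.38622161 0.33587441 0.01224961] -0.00024058839113398118
```

View pics/o1.png

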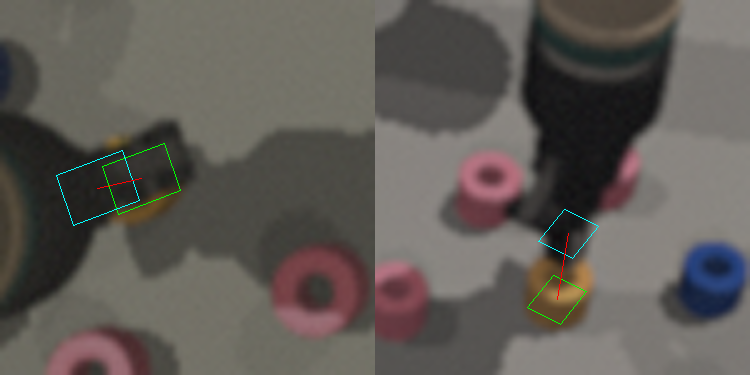

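Run:
```python
from h import *
np.set_printoptions(precision=1,suppress=True)
print("base",proj("scene",[0,0,0]),proj("top",[0,0,0]))
t0=np.array([.204,-.538,.204]);ty=np.array([.355,-.935,0])
for b in(-1,1): print("start tip",proj("scene",t0+b*.045*ty-[0,0,.0]))
t=np.array([.3876,.3399,.1232])
for z in (0,-.008,-.02):
  for b in(-1,1):
    q=t+b*.03*ty+[0,0,z]; s=proj("scene",q);u=proj("top",q);print("g1",z,b,(s-[320,110])*3.2+[396,0],(u-[130,270])*3.3)
im=cv2.imread("pics/o1_scene_raw.png");cv2.imwrite("pics/full.png",im)
T=cv2.imread("pics/o1_top_raw.png");S0=cv2.imread("pics/scene0.png")
a=cv2.resize(S0[170:250,0:70],None,fx=5,fy=5,interpolation=cv2.INTER_CUBIC)
b=cv2.resize(im[100:200,330:430],(400,400),interpolation=cv2.INTER_CUBIC)
cv2.imwrite("pics/mix.png",np.hstack([a,b]))
```

```text
base [215.8 152.9] [346.9 495.4]
start tip [ 40.9 236.6]
start tip [  6.5 265.6]
g1 0 -1 [628.5 125.2] [ 89.8 161.7]
g1 0 1 [592.4 169.3] [185.3 125.4]
g1 -0.008 -1 [627.3 131.7] [ 95.  160.5]
g1 -0.008 1 [591.3 175.7] [189.6 124.6]
g1 -0.02 -1 [625.5 141.4] [102.6 158.8]
g1 -0.02 1 [589.8 185.2] [196.  123.4]
```

View pics/mix.png

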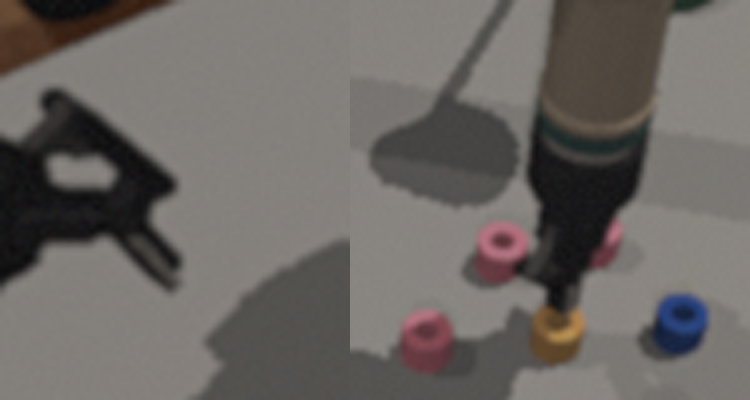

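The scene image puts the real closed fingertips about 40 mm above where the reported TCP says they are. I see the same shift in the start picture. I'll check it by touch, lowering the closed fingers gently onto the collar's top, which is at a known 28 mm.

Call:
servo_tool:
  increments:
    - [0,0,0.2,0,0,0,1]
    - [0,0,0.2,0,0,0,1]
    - [0,0,0.2,0,0,0,1]
    - [0,0,0,0,0,0,1]
    - [0,0,0,0,0,0,1]

```text
clock: 5.65
position: [0.3861, 0.3358, 0.0061]
ee_rot: [0.0, 0.984, 0.18, -0.0]
contact_force: [0.5, -1.0, 0.2]
width: -0.0
gripper_force: 0.0
```

Call:
servo_tool:
  increments:
    - [0,0,0.2,0,0,0,1]
    - [0,0,0.2,0,0,0,1]
    - [0,0,0.2,0,0,0,1]
    - [0,0,0,0,0,0,1]
    - [0,0,0,0,0,0,1]

```text
clock: 6.15
position: [0.3863, 0.3359, 0.001]
ee_rot: [-0.0, 0.984, 0.18, 0.0]
contact_force: [-1.0, -1.7, 6.8]
width: 0.0003
gripper_force: 3.4
```

Contact came at a reported z of 0.001, with the tips on the 28 mm collar top. So the real tip height is the reported TCP z plus about 27 mm, a vertical bias of about +35 mm. xy agrees. I'll back up, open, go down to a reported z of about -0.023, and grip.

Call:
servo_tool:
  increments:
    - [0,0,-1.5,0,0,0,1]
    - [0,0,0,0,0,0,-0.4]
    - [0,0,0,0,0,0,-0.4]
    - [0,0,0,0,0,0,-0.4]
    - [0,0,0,0,0,0,-0.4]

```text
clock: 6.65
position: [0.3858, 0.3356, 0.0147]
ee_rot: [0.0, 0.984, 0.18, -0.001]
contact_force: [-0.2, 0.9, 0.3]
width: 0.058
gripper_force: 0.0
```

Call:
servo_tool:
  increments:
    - [0,0,0.9,0,0,0,-0.4]
    - [0,0,0.9,0,0,0,-0.4]
    - [0,0,0.9,0,0,0,-0.4]
    - [0,0,0.5,0,0,0,-0.4]
    - [0,0,0,0,0,0,-0.4]

```text
clock: 7.15
position: [0.3854, 0.3353, -0.018]
ee_rot: [0.001, 0.984, 0.18, -0.001]
contact_force: [-1.0, 0.3, 0.0]
width: 0.0601
gripper_force: 0.0
```

Call:
servo_tool:
  increments:
    - [0,0,0.5,0,0,0,-0.4]
    - [0,0,0,0,0,0,1]
    - [0,0,0,0,0,0,1]
    - [0,0,0,0,0,0,1]
    - [0,0,0,0,0,0,1]

```text
clock: 7.65
position: [0.3863, 0.3358, -0.0215]
ee_rot: [0.0, 0.984, 0.18, 0.0]
contact_force: [-0.0, -2.0, 2.9]
width: 0.0371
gripper_force: 40.3
```

The collar is gripped (37 mm, 40 N). I'll lift it and carry it over to the spindle.

Call:
servo_tool:
  increments:
    - [0,0,-3.0,0,0,0,1]
    - [0,0,-4.0,0,0,0,1]
    - [0,0,-4.0,0,0,0,1]
    - [0,0,-4.0,0,0,0,1]
    - [0,0,-3.5,0,0,0,1]

```text
clock: 8.15
position: [0.3861, 0.3361, 0.1652]
ee_rot: [-0.0, 0.984, 0.18, 0.001]
contact_force: [0.9, -0.0, -1.2]
width: 0.0371
gripper_force: 40.8
```

Call:
servo_tool:
  increments:
    - [0.65,3.75,0,0,0,0,1]
    - [0.65,3.75,0,0,0,0,1]
    - [0.65,3.75,0,0,0,0,1]
    - [0.65,3.75,0,0,0,0,1]
    - [0.65,3.75,0,0,0,0,1]

```text
clock: 8.65
position: [0.4834, 0.171, 0.1631]
ee_rot: [-0.0, 0.984, 0.18, 0.0]
contact_force: [0.0, 0.3, -1.7]
width: 0.037
gripper_force: 40.8
```

Call:
servo_tool:
  increments:
    - [0.65,3.75,0,0,0,0,1]
    - [0.65,3.75,0,0,0,0,1]
    - [0.65,3.75,0,0,0,0,1]
    - [0.65,3.75,0,0,0,0,1]
    - [0,0,0,0,0,0,1]

```text
clock: 9.15
position: [0.5635, 0.037, 0.1628]
ee_rot: [0.001, 0.984, 0.178, 0.001]
contact_force: [-0.4, 1.4, -2.5]
width: 0.0369
gripper_force: 40.9
```

Call:
servo_tool:
  increments:
    - [0.3,1.7,0,0,0,0,1]
    - [0.26,1.7,0,0,0,0,1]
    - [0,0,0,0,0,0,1]
    - [0,0,0,0,0,0,1]
    - [0,0,0,0,0,0,1]

```text
clock: 9.65
position: [0.5775, 0.012, 0.1632]
ee_rot: [-0.0, 0.984, 0.181, -0.0]
contact_force: [0.3, 0.8, -1.5]
width: 0.0374
gripper_force: 40.9
```

Run:
```python
from h import *
overlay("pics/o2.png",hw=.019,regs=dict(top=(305,175,75,75),scene=(290,215,75,75)))
```

```text
9.65 [0.57753175 0.01200635 0.16323447] 0.03740616517923461
```

View pics/o2.png

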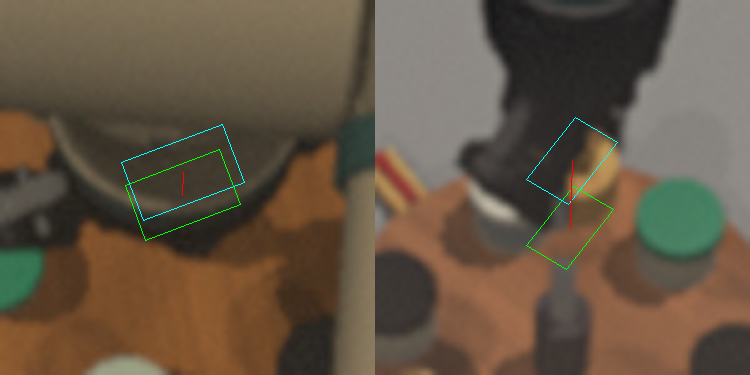

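Run:
```python
from h import *
np.set_printoptions(precision=4,suppress=True)
p=manip.get_state()["position"];cr=lambda q:(q-[290,215])*5+[375,0]
for z in(.185,.199,.213): print(z,proj("scene",[*p[:2],z]),cr(proj("scene",[*p[:2],z])))
print("spindle top pred",cr(proj("scene",[.581,.0066,.14])),cr(proj("scene",[.5838,.0057,.14])))
im=cv2.imread("pics/o2_scene_raw.png");hsv=cv2.cvtColor(im,cv2.COLOR_BGR2HSV)[215:275,318:345]
m=cv2.inRange(hsv,(12,110,60),(32,255,255))
for i,r in enumerate(m): print(215+i,"".join("#" if v else "." for v in r))
for n in("collar","collar_mid"): print(n,[(round(r["p"],2),np.array(r["at"])) for r in finder.tip_of(n,"scene")[:6]])
```

```text
0.185 [328.6453 253.2036] [568.2267 191.018 ]
0.199 [328.7416 249.9175] [568.7081 174.5875]
0.213 [328.8401 246.5561] [569.2006 157.7805]
spindle top pred [561.301  252.6416] [563.2146 258.0173]
215 ...........................
216 ...........................
217 ...........................
218 ...........................
219 ...........................
220 ...........................
221 ...........................
222 ...........................
223 ...........................
224 ...........................
225 ...........................
226 ...........................
227 ...........................
228 ...........................
229 ...........................
230 ...........................
231 ...........................
232 ...........................
233 ...........................
234 ...........................
235 ...........................
236 ...........................
237 ...........................
238 ...........................
239 ...........................
240 ...........................
241 ...............##..........
242 ...............####........
243 .....
[... 643 characters left out ...]
..#..#####.........
264 .............#....##..#....
265 .........#..#..#.#..#......
266 ###...#.....#.#..#.#.......
267 .............##.###.##.....
268 ...#...........#.##.#.##...
269 ................#..#...#...
270 #.#..............#.....#...
271 ...#..#................#...
272 ..............#....#.....#.
273 ...##.........#...........#
274 #..........................
collar [(0.69, array([366.9, 164.6])), (0.65, array([388.5, 162.3])), (0.64, array([330.2, 253. ])), (0.6, array([409.5, 181.5])), (0.58, array([354.2, 186.2]))]
collar_mid [(0.62, array([369.2, 167.1])), (0.57, array([328.8, 251.6])), (0.53, array([352.7, 189.7])), (0.53, array([393. , 157.7])), (0.52, array([411.2, 180. ]))]
```

The scene view shows the collar held level at about (329,251), where the biased-z model predicts its centre. The spindle tip is below it at about (327.5,266). I'll align and start lowering.

Call:
servo_tool:
  increments:
    - [0.17,0.67,0,0,0,0,1]
    - [0,0,1.2,0,0,0,1]
    - [0,0,1.2,0,0,0,1]
    - [0,0,1.2,0,0,0,1]
    - [0,0,0,0,0,0,1]

```text
clock: 10.35
position: [0.5798, 0.0059, 0.1243]
ee_rot: [-0.001, 0.984, 0.18, -0.003]
contact_force: [-0.4, 0.1, -1.7]
width: 0.037
gripper_force: 40.9
```

Call:
servo_tool:
  increments:
    - [0,0,0,0,0,0,1]
    - [0.1,0,0,0,0,0,1]
    - [0,0,0,0,0,0,1]
    - [0,0,0,0,0,0,1]
    - [0,0,0,0,0,0,1]

```text
clock: 10.85
position: [0.5831, 0.006, 0.1276]
ee_rot: [0.0, 0.984, 0.18, 0.0]
contact_force: [-0.0, -0.5, -1.2]
width: 0.0375
gripper_force: 40.9
```

Call:
servo_tool:
  increments:
    - [-0.15,0,0,0,0,0,1]
    - [0,0,0.6,0,0,0,1]
    - [0,0,0.6,0,0,0,1]
    - [0,0,0.6,0,0,0,1]
    - [0,0,0,0,0,0,1]

```text
clock: 11.35
position: [0.5805, 0.0056, 0.1078]
ee_rot: [-0.0, 0.984, 0.18, -0.001]
contact_force: [-0.7, -0.4, -1.5]
width: 0.0371
gripper_force: 40.9
```

Call:
servo_tool:
  increments:
    - [0,0,0.5,0,0,0,1]
    - [0,0,0.5,0,0,0,1]
    - [0,0,0.5,0,0,0,1]
    - [0,0,0.5,0,0,0,1]
    - [0,0,0,0,0,0,1]

```text
clock: 11.85
position: [0.5808, 0.0056, 0.0883]
ee_rot: [-0.0, 0.984, 0.18, -0.001]
contact_force: [0.0, -0.6, -1.8]
width: 0.0373
gripper_force: 40.9
```

Call:
servo_tool:
  increments:
    - [0,0,0.5,0,0,0,1]
    - [0,0,0.5,0,0,0,1]
    - [0,0,0.5,0,0,0,1]
    - [0,0,0.5,0,0,0,1]
    - [0,0,0,0,0,0,1]

```text
clock: 12.35
position: [0.5807, 0.0056, 0.0683]
ee_rot: [-0.0, 0.984, 0.18, -0.001]
contact_force: [-0.2, 0.5, -1.5]
width: 0.0371
gripper_force: 40.9
```

Call:
servo_tool:
  increments:
    - [0,0,0.2,0,0,0,1]
    - [0,0,0.2,0,0,0,1]
    - [0,0,0.15,0,0,0,1]
    - [0,0,0,0,0,0,1]
    - [0,0,0,0,0,0,1]

```text
clock: 12.85
position: [0.5815, 0.0055, 0.0639]
ee_rot: [0.0, 0.984, 0.18, 0.0]
contact_force: [0.1, -0.2, -0.8]
width: 0.0374
gripper_force: 41.0
```

Call:
servo_tool:
  increments:
    - [0,0,0.1,0,0,0,1]
    - [0,0,0.1,0,0,0,1]
    - [0,0,0,0,0,0,1]
    - [0,0,0,0,0,0,1]
    - [0,0,0,0,0,0,1]

```text
clock: 13.35
position: [0.5817, 0.0055, 0.0634]
ee_rot: [0.0, 0.984, 0.18, 0.001]
contact_force: [-2.5, 0.4, 7.6]
width: 0.0367
gripper_force: 41.7
```

Contact (about 8 N) came at exactly the expected shoulder height. I'll release and rise.

Call:
servo_tool:
  increments:
    - [0,0,-0.1,0,0,0,-0.3]
    - [0,0,0,0,0,0,-0.3]
    - [0,0,0,0,0,0,-0.3]
    - [0,0,0,0,0,0,-0.3]
    - [0,0,-1.0,0,0,0,-0.3]

```text
clock: 13.85
position: [0.5802, 0.0056, 0.0717]
ee_rot: [-0.0, 0.984, 0.18, -0.002]
contact_force: [0.8, -0.8, -0.9]
width: 0.0558
gripper_force: 0.0
```

Call:
servo_tool:
  increments:
    - [0,0,-1.5,0,0,0,-0.3]
    - [0,0,-2.0,0,0,0,-0.3]
    - [0,0,-2.5,0,0,0,-0.3]
    - [0,0,-2.5,0,0,0,-0.3]
    - [0,0,-1.5,0,0,0,-0.3]

```text
clock: 14.35
position: [0.5826, 0.0054, 0.1757]
ee_rot: [0.001, 0.984, 0.18, 0.002]
contact_force: [-0.2, -0.3, -0.6]
width: 0.0553
gripper_force: 0.0
```

Run:
```python
from h import *
np.set_printoptions(precision=4,suppress=True)
im=optics.get_image("scene")[...,::-1];cv2.imwrite("pics/s3raw.png",im)
cv2.imwrite("pics/s3.png",cv2.resize(im[230:350,260:400],None,fx=5,fy=5,interpolation=cv2.INTER_CUBIC))
cr=lambda q:(q-[260,230])*5
print("collar seated pred",cr(proj("scene",[.581,.0066,.099])),"peg top",cr(proj("scene",[.6001,-.0865,.15])))
for n in("collar_mid","green_jar","peg"): print(n,[(round(r["p"],2),np.array(r["at"])) for r in finder.tip_of(n,"scene")[:6]])
```

```text
collar seated pred [335.2062 220.3835] peg top [187.9743 302.7977]
collar_mid [(0.74, array([409.3, 180.7])), (0.7, array([365.1, 167.2])), (0.54, array([326.5, 275.3])), (0.45, array([392.7, 159.1])), (0.39, array([350.9, 184.2]))]
green_jar [(0.59, array([352.6, 258. ]))]
peg [(0.54, array([298.4, 312.3])), (0.39, array([226.7, 426.8]))]
```

View pics/s3.png

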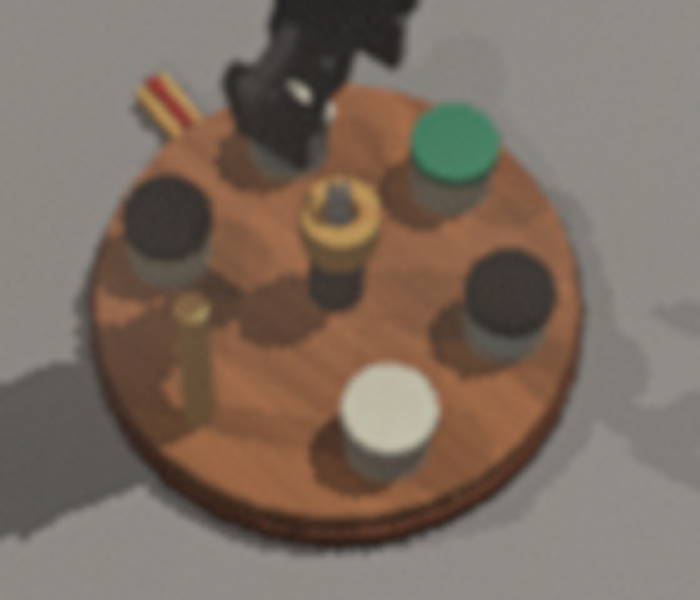

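The collar is seated on the shoulder, with the spindle through its bore at crop (340,205). The turntable hasn't turned. The peg top is at crop (192,306) and the green lid at (455,143). Next I'll go over the peg.

Call:
servo_tool:
  increments:
    - [-0.5,3.1,0,0,0,0,-0.3]
    - [-0.5,3.1,0,0,0,0,-0.3]
    - [-0.6,3.1,0,0,0,0,-0.3]
    - [0,0,0,0,0,0,-0.3]
    - [0,0,0,0,0,0,-0.3]

```text
clock: 15.05
position: [0.5986, -0.0874, 0.1712]
ee_rot: [-0.001, 0.984, 0.18, -0.001]
contact_force: [0.8, 0.3, 1.2]
width: 0.0556
gripper_force: 0.0
```

Call:
servo_tool:
  increments:
    - [0,0,0,0,0,0,-0.3]
    - [0,0,0,0,0,0,-0.3]
    - [0,0,0,0,0,0,-0.3]
    - [0,0,0,0,0,0,-0.3]
    - [0,0,0,0,0,0,-0.3]

```text
clock: 15.55
position: [0.5995, -0.0867, 0.1729]
ee_rot: [0.0, 0.984, 0.181, 0.0]
contact_force: [-0.0, 0.1, -0.5]
width: 0.0559
gripper_force: 0.0
```

Call:
servo_tool:
  increments:
    - [0.1,0.1,2.0,0,0,0,-0.3]
    - [0,0,2.0,0,0,0,-0.3]
    - [0,0,2.0,0,0,0,-0.3]
    - [0,0,1.7,0,0,0,-0.3]
    - [0,0,0.5,0,0,0,-0.3]

```text
clock: 16.05
position: [0.5994, -0.0873, 0.0889]
ee_rot: [-0.001, 0.984, 0.18, -0.002]
contact_force: [-0.4, -0.1, 0.2]
width: 0.0557
gripper_force: 0.0
```

Call:
servo_tool:
  increments:
    - [0,0,0,0,0,0,0.3]
    - [0,0,0,0,0,0,0.5]
    - [0,0,0,0,0,0,0.7]
    - [0,0,0,0,0,0,1]
    - [0,0,0,0,0,0,1]
  squeeze: 40

```text
clock: 16.55
position: [0.6016, -0.0875, 0.0921]
ee_rot: [0.0, 0.984, 0.18, 0.001]
contact_force: [-0.0, 0.6, 4.6]
width: 0.0147
gripper_force: 39.4
```

Call:
servo_tool:
  increments:
    - [0,0,0,0,0,0,1]
    - [0,0,0,0,0,0,1]
    - [0,0,0,0,0,0,1]
    - [0,0,0,0,0,0,1]
    - [0,0,0,0,0,0,1]

```text
clock: 17.05
position: [0.6016, -0.0875, 0.0921]
ee_rot: [0.0, 0.984, 0.18, 0.001]
contact_force: [-0.9, 2.2, 6.8]
width: 0.0147
gripper_force: 39.5
```

Run:
```python
import numpy as np
a=np.radians(np.r_[-77.9,-76.5,-74,-70.5,-66.5,np.linspace(-66.5,-6,16)[1:],-3,-0.8,0.8,1.7,2.0]);print(len(a)-1)
p=.095*np.c_[np.cos(a),np.sin(a)];d=np.diff(p,axis=0)*100
t=np.c_[d@[.9349,.3549],d@[.3549,-.9349]]
for i,r in enumerate(t.round(2)): print(i,r.tolist())
```

```text
24
0 [0.23, 0.03]
1 [0.41, 0.04]
2 [0.58, 0.03]
3 [0.66, -0.01]
4 [0.67, -0.06]
5 [0.66, -0.1]
6 [0.65, -0.15]
7 [0.64, -0.19]
8 [0.62, -0.24]
9 [0.61, -0.28]
10 [0.59, -0.32]
11 [0.56, -0.36]
12 [0.53, -0.4]
13 [0.5, -0.44]
14 [0.47, -0.47]
15 [0.44, -0.51]
16 [0.4, -0.53]
17 [0.36, -0.56]
18 [0.32, -0.59]
19 [0.21, -0.45]
20 [0.14, -0.34]
21 [0.09, -0.25]
22 [0.05, -0.14]
23 [0.02, -0.05]
```

Call:
servo_tool:
  increments:
    - [0.23,0.03,0,0,0,0,1]
    - [0.41,0.04,0,0,0,0,1]
    - [0.58,0.03,0,0,0,0,1]
    - [0.66,-0.01,0,0,0,0,1]
    - [0.67,-0.06,0,0,0,0,1]

```text
clock: 17.55
position: [0.6255, -0.0791, 0.0921]
ee_rot: [0.0, 0.984, 0.18, 0.001]
contact_force: [-1.1, 0.6, 6.4]
width: 0.0147
gripper_force: 39.5
```

Call:
servo_tool:
  increments:
    - [0.66,-0.1,0,0,0,0,1]
    - [0.65,-0.15,0,0,0,0,1]
    - [0.64,-0.19,0,0,0,0,1]
    - [0.62,-0.24,0,0,0,0,1]
    - [0.61,-0.28,0,0,0,0,1]

```text
clock: 18.05
position: [0.652, -0.0591, 0.0921]
ee_rot: [0.001, 0.984, 0.18, 0.001]
contact_force: [-0.7, 0.7, 5.5]
width: 0.0148
gripper_force: 39.5
```

Call:
servo_tool:
  increments:
    - [0.59,-0.32,0,0,0,0,1]
    - [0.56,-0.36,0,0,0,0,1]
    - [0.53,-0.4,0,0,0,0,1]
    - [0.5,-0.44,0,0,0,0,1]
    - [0.47,-0.47,0,0,0,0,1]

```text
clock: 18.55
position: [0.67, -0.0313, 0.0921]
ee_rot: [0.001, 0.984, 0.18, 0.001]
contact_force: [-0.9, -0.8, 5.4]
width: 0.0147
gripper_force: 39.5
```

Call:
servo_tool:
  increments:
    - [0.44,-0.51,0,0,0,0,1]
    - [0.4,-0.53,0,0,0,0,1]
    - [0.36,-0.56,0,0,0,0,1]
    - [0.32,-0.59,0,0,0,0,1]
    - [0.21,-0.45,0,0,0,0,1]

```text
clock: 19.05
position: [0.6773, -0.0, 0.0921]
ee_rot: [0.001, 0.984, 0.18, 0.002]
contact_force: [1.1, -0.9, 5.3]
width: 0.0148
gripper_force: 39.5
```

Call:
servo_tool:
  increments:
    - [0.14,-0.34,0,0,0,0,1]
    - [0.09,-0.25,0,0,0,0,1]
    - [0.05,-0.14,0,0,0,0,1]
    - [0.02,-0.05,0,0,0,0,1]
    - [0,0,0,0,0,0,1]

```text
clock: 19.55
position: [0.6775, 0.0083, 0.0921]
ee_rot: [0.001, 0.984, 0.18, 0.002]
contact_force: [1.9, -0.1, 5.1]
width: 0.0148
gripper_force: 39.5
```

Run:
```python
from h import *
np.set_printoptions(precision=4,suppress=True)
out=[]
for c,r in(("top",(285,170,120,140)),("scene",(265,230,130,120))):
    im=np.ascontiguousarray(optics.get_image(c)[...,::-1]);u,v,W,H=r
    m=cv2.inRange(cv2.cvtColor(im,cv2.COLOR_BGR2HSV),(60,80,30),(90,255,255));k=np.zeros_like(m);k[v:v+H,u:u+W]=255
    p=cv2.findNonZero(m&k)
    if p is not None: ce,_=cv2.minEnclosingCircle(p);print(c,len(p),cv2.boundingRect(p),at_z(c,ce,.072))
    o=cv2.resize(im[v:v+H,u:u+W],None,fx=3,fy=3,interpolation=cv2.INTER_CUBIC);out.append(cv2.copyMakeBorder(o,0,420-o.shape[0],0,0,0))
    print(c,[(round(r["p"],2),np.array(r["at"]),at_z(c,r["at"],.014)) for r in finder.tip_of("pointer",c)[:2]])
cv2.imwrite("pics/end.png",np.hstack(out))
```

```text
top [(0.48, array([504.8, 252.5]), array([ 0.5115, -0.3381,  0.014 ])), (0.25, array([341.8, 222.5]), array([0.5769, 0.01  , 0.014 ]))]
scene 192 (299, 249, 16, 15) [0.4987 0.0026 0.072 ]
scene [(0.84, array([287.1, 243.7]), array([ 0.4085, -0.0009,  0.014 ])), (0.75, array([443.7, 254.8]), array([0.6707, 0.3182, 0.014 ]))]
```

View pics/end.png

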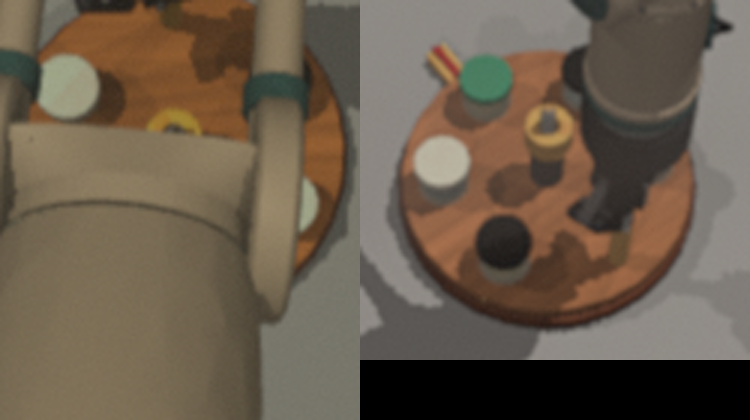

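The picture shows the green jar at the inner end of the pointer (2.1° against about 2.2°), the collar seated and the peg gripped at 39 N. I'll hand in.

```bash
python3 -c "
from rig import manip
print(manip.sign_off())"
```

```text
the job is handed in; nothing more can be done
None
```

The job is handed in, with no verdict returned: the collar is on the shoulder and released, the green jar stands at the pointer to within about 1 mm, and the peg is still gripped at 39 N.

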